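Slide the panel out to the mark and hold it level

ROBOT

A 6-joint arm with a two-finger parallel gripper is mounted at the origin on a cart in front of the work surface, level with it; the furniture and walls round the work are solid. World frame = base frame: x ahead of the robot, y to its left, z up, the work surface at z = 0. Lengths are in m, angles in rad, forces in N, time in s.
With the tool pointing down it reaches from about 0.375 to 0.925 m from the base axis. Payload 5.7 kg.
Tool frame: the origin (TCP) lies midway between the tips of the shut fingers; the grasp point (between the pads) lies 19 mm behind it (robot.pinch_z is the z of the grasp point in the tool frame, in m); z points along the fingers, y is the line along which they close (so a half turn about z gives the same grasp; the last joint's range is limited). The gripper opens to 85 mm and grips with 20 to 120 N. Pads are 22 mm wide; open, the fingers measure 114 mm over their backs; the gripper's body (76 mm by 85 mm) begins 54 mm behind the grasp point. The pads swing forward as they close: fully open they stand 13 mm farther back than shut.
Start: joints at [1.066, 0.359, 1.51, -0, 1.272, -0.115], TCP at [0.228, 0.555, 0.231] pointing down, gripper open.
Joint ranges: [-2.97, 2.97], [-1.01, 2.36], [0.21, 2.38], [-0.96, 4.11], [0.2, 2.71], [-2.98, 2.98]. Speed limits (rad/s): [2.39, 2.39, 3.14, 3.14, 3.14, 3.14].

INTERFACE

Orientations are given as a unit quaternion [x, y, z, w].
In Python, from cell import read_state, optics, robot, spotter gives the robot as it stands.
- The arm moves only by the shell command python3 -m creep 'ROWS' [FORCE]. ROWS is a JSON object whose one key "motion" holds a list of rows, each a list of 3 entries, a list of its own where there are three numbers: the shift along the world's x, y, z in cm, then the turn, a rotation vector about the world's x, y, z in rad, then the finger opening in cm, from 0 to 8.54. A call has 1 to 8 rows; each row is the pose to reach, as a shift and turn from the pose commanded when the call began; what a row does not reach only later rows make up. A row lasts 1/12 s, in which the tool goes at most 41.7 mm and 7.16 degrees, less where a joint would pass 70% of its speed; a pose out of reach is approached as far as the arm can. A call with a gripper value outside its range is refused whole. The fingers move at their own pace and stop on an object; FORCE is the grip in N (left out, the last holds). Time passes only in rows, so rows that repeat a pose let the fingers close. It gives the time, the measured TCP pose, the force, the opening and the grip force at its end, in the units of the state.
- read_state(): the state, without advancing time (a new reading comes with each control period).
- optics.snapshot(name): name is "scene" or "top" or "wrist"; returns a dict with "color" (400x640x3 uint8, red, green, blue), "intrinsics" (3x3 intrinsics, pixels), "origin" and "rotation" of the camera in the world. Camera axes: x right, y down, z forward; pixel columns grow to the right and rows downward; lengths in m; the calibration is good to about 2 mm. A picture is of the moment at which its call begins. There is no depth.
- robot.finish_job(): hands the job in; it is judged then, once.
Trained networks look in a picture, given as the dict that the camera call returned (one of the last four; its "shot" number tells which), for a name from the list of things; names that differ only in an ending like _2 or _b are one class to them, and where a whole thing is asked for, a point or a joint stands for the part that bears it (a point fixed in the world has none). Each returns a list of dicts, best first, with "conf" (0 to 1); they miss things now and then, are a little off and sometimes report something else, mostly with a low value. They report only what shows in the picture. A call takes as long as a camera call. They do not tell look-alikes from the thing itself.
- spotter.boxes_of(picture, name): "extent" ([left, top, right, bottom] in pixels, round what is visible of it).
- spotter.masks_of(picture, name): "region" (400x640 bool, what is visible of it) and "extent" ([left, top, right, bottom] in pixels, round what is visible of it).
- spotter.tip_of(picture, name): "pixel" ([column, row] in pixels: a listed point, or the origin of a listed thing).
The state is a dict: "time_s": time; "qpos": joint angles; "dq": joint speeds; "joint_efforts": joint torques, N m; "position": TCP position; "eef_rot": TCP orientation; "ft_force": force on the tool from outside, world axes, zero at the start; "moment": the same for the moment, N m; "gripper_width": finger opening in m; "gripper_force": force on a finger pad.
Only numpy, scipy, OpenCV 4.12 (cv2) and the standard library are available. Lean on these libraries where they do the work, as an engineer would, in place of code of your own. Each camera call takes 0.05 s, during which the arm holds its last target. There are 200 camera calls.

TASK

Turn the wing-nut catch counterclockwise until its bar points along the slide, clear of the panel's path, before you move the panel. Then slide the aluminium panel out for coating along its guide bed, without lifting it off, until its overhanging end is level with the tip of the pointer post beside it. Most of the panel then hangs over and would tip, so finish while still holding its black grip, keeping the panel flat on the bed; do not disturb the other things on the worktop.

Things in the scene. Friction and masses are not known exactly. Their poses are not given: they have to be found in the camera images.
- stand: fixed grey slide stand with dark side lips. Origin: centre of underside, z up; the panel slides out along the stand's -y (robot's right). Guide bed 84 wide (x) x 250 long (y), top 60 mm up, open end at y = -125; side lips 6 mm proud, 75 apart inside. Base plate 110 x 250 x 12. The catch's bracket sticks out on the far side (x 36 to 80, y -175 to -85).
- catch (a joint): catch angle, rad: at 0 the stop bar lies across the panel's path (along the stand's -x); grows counterclockwise seen from above, to a stop at 1.62 (bar along the stand's -y, clear). From about 1.2 the panel passes. Vertical axis, friction 0.22 N m, stays where left; a panel pushed hard against it would force it.
- catch_grip (a point): centre of the catch's steel wing, on its turning axis at stand x = 58, y = -155, 98 mm up. The wing is an upright blade 46 long x 9 thick, 79 to 115 mm above the worktop, lying along the stop bar (along the stand's x at joint 0). The bar below is 14 wide, reaches 66 mm from the axis, top 72.5 mm up. Site x points away from the bar, z up.
- panel: loose aluminium panel, 70 wide (x) x 240 long (y) x 10 thick, 0.4 to 0.63 kg, on the guide bed with 2.5 mm play to each lip. Origin: centre of underside, z up; outer end at y = -120. Centre of mass at about y = +7, so it tips once its end overhangs the bed by over about 127 mm unless held.
- panel_end (a point): middle of the top edge of the panel's outer end (panel x = 0, y = -120, z = 10).
- panel_grip (a point): on the panel's black upright grip, near its inner end (panel y = +98), 36 mm above the panel's underside. The grip is a block 52 long across the panel (x) x 14 thick along it (y), rising from the panel's top (10) to 56 mm above its underside.
- mark: fixed steel pointer post; origin on the worktop below the blade's tip, axes parallel to the stand's. Round foot of radius 24 and post of radius 6, 91 tall, at x = +30; a blade 4 thick points along -x to the panel's path at 68 mm height, its tip 18 mm from the panel's side. Stands 150 to 175 mm beyond the bed's open end.
- mark_tip (a point): the tip of the pointer's blade, 70 mm above the worktop, level with the panel's top; y here is along the stand's y. The panel is at the mark when panel_end has the same y in this frame.
- tape_roll: bystander: roll of masking tape lying flat, 94 diameter x 24 high; it may lie below the panel's path. Origin: centre of underside.
- white_pot: bystander: stained white pot, 106 diameter x 112 high, beyond the stand. Origin: centre of underside.
- jar_black: bystander: small black jar, 52 diameter x 62 high. Origin: centre of underside.
- grind_gauge: bystander: flat steel gauge block 170 x 62 x 13. Origin: centre of underside.
- phone: bystander: phone lying flat, 160 x 79 x 11. Origin: centre of underside.
Mind the look-alikes: they are no part of the job. Of the things that look like the mark, the largest one is meant.

How it is judged:
On the way, in this order (a step that is already met when the one before it is completed fails the run):
1. the catch is turned clear (past 1.2 rad) while the panel still lies within 25 mm of its starting place (value of joint catch above 1.2 rad and distance of panel from where it was at the start of the episode below 0.025 m), for 0.2 s.
2. the panel is slid out past its balance point, flat on the bed and in the fingers (y of panel in the frame of stand below -0.135 m and z of panel in the frame of stand between 0.055 and 0.066 m and contact force between the fingers and panel above 1.5 N), for 0.1 s.
At the end, for the whole second after the job is handed in: Panel end within 6 mm of the pointer tip along the slide; panel level (0.04 rad), on the bed (4 mm), in line with it (0.1 rad, 10 mm), at rest, gripped (over 1.5 N), carried by bed and fingers alone; catch clear (past 1.15 rad) (y of panel_end in the frame of mark_tip between -0.006 and 0.006 m and angle between panel's own z axis and vertical below 0.04 rad and z of panel in the frame of stand between 0.056 and 0.064 m and angle between the y axis of panel and the y axis of stand, either way round below 0.1 rad and x of panel in the frame of stand between -0.01 and 0.01 m and value of joint catch above 1.15 rad and contact force between the fingers and panel above 1.5 N and linear speed of panel below 0.02 m/s and contact force between panel and mark below 0.5 N and contact force between panel and tape_roll below 0.3 N and contact force between panel and white_pot below 0.3 N and contact force between panel and jar_black below 0.3 N and contact force between panel and grind_gauge below 0.3 N and contact force between panel and phone below 0.3 N); the arm keeps its last pose, push and grip.
It fails at once if the panel tips by more than 0.15 rad (angle between panel's own z axis and vertical above 0.15 rad).
It fails at once if the panel is lifted more than 15 mm off its bed (z of panel in the frame of stand above 0.075 m).
It fails at once if a bystander (tape, pot, jar, gauge, phone) is moved by more than 30 mm (distance of any of tape_roll, white_pot, jar_black, grind_gauge, phone from where it was at the start of the episode above 0.03 m).
It also fails if it takes over 45 s, if anything falls off the work surface, if the arm or the gripper's body presses on something with over 40 N, if the wrist force passes 120 N, or if a joint passes its speed limit or range.

## Working session

There is one attempt and no reset: what is moved stays moved. The work goes in short steps, Python scripts to look and compute and a shell command to move; the robot and the scene stay as the last step left them, time stands still between calls to the robot, and variables do not carry over. Pictures are saved under pics/ and viewed, at most 14 in all, crops included, and the job is handed in when it is done.

```bash
ls; mkdir -p pics
python3 - <<'E'
from cell import read_state, optics, robot, spotter
import cv2
s=read_state(); print({k:(v if not hasattr(v,'__len__') else [round(float(x),3) for x in v]) for k,v in s.items()}, robot.pinch_z)
for n in ["scene","top"]:
    p=optics.snapshot(n); cv2.imwrite(f"pics/{n}0.png",p["color"][:,:,::-1])
    print(n,p["origin"],p["rotation"],p["intrinsics"])
    for t in ["catch_grip","panel_end","panel_grip","mark_tip","stand","panel","tape_roll","white_pot","jar_black","mark","grind_gauge","phone"]:
        print(t,[([round(float(x)) for x in d["pixel"]],round(float(d["conf"]),2)) for d in spotter.tip_of(p,t)[:4]])
E
```

```text
pics
{'time_s': 0.0, 'qpos': [1.066, 0.36, 1.511, 0.0, 1.273, -0.115], 'dq': [0.001, -0.002, 0.001, 0.001, -0.001, -0.001], 'joint_efforts': [0.001, -52.763, -27.862, -0.0, 0.013, 0.0], 'position': [0.228, 0.554, 0.23], 'eef_rot': [0.194, 0.981, -0.001, -0.0], 'ft_force': [-0.383, -0.001, -0.433], 'moment': [0.085, -0.016, -0.011], 'gripper_force': 0.0, 'gripper_width': 0.08559176603720503} -0.0187
scene [-0.42630629 -0.54537065  0.84556215] [ 0.75238336 -0.44932743  0.23836278 -0.41857775] [[466.05377822   0.         314.14722298]
 [  0.         466.05377822 198.55520562]
 [  0.           0.           1.        ]]
catch_grip [([434, 291], 0.62), ([342, 221], 0.48)]
panel_end [([324, 240], 0.84), ([378, 284], 0.55), ([383, 241], 0.46)]
panel_grip [([257, 208], 0.59)]
mark_tip [([383, 240], 0.65), ([409, 235], 0.47), ([373, 231], 0.41)]
stand [([283, 246], 0.96)]
panel [([286, 229], 0.96)]
tape_roll [([379, 287], 0.87)]
white_pot [([358, 209], 0.83)]
jar_black [([444, 251], 0.75), ([382, 262], 0.6)]
mark [([383, 263], 0.85), ([416, 244], 0.47), ([372, 240], 0.44)]
grind_gauge [([431, 292], 0.67)]
phone [([385, 240], 0.74), ([184, 213], 0.62)]
top [0.36691564 0.01365591 1.19187002] [ 0.70393267 -0.70333265  0.06656276 -0.07328966] [[391.14173059   0.         316.04137872]
 [  0.         391.14173059 201.39277572]
 [  0.           0.           1.        ]]
catch_grip [([359, 214], 0.65)]
panel_end [([346, 241], 0.87), ([337, 160], 0.6)]
panel_grip [([269, 241], 0.94), ([307, 243], 0.3)]
mark_tip [([379, 192], 0.66), ([402, 223], 0.6), ([411, 187], 0.43)]
stand [([305, 245], 0.65)]
panel [([310, 242], 0.84)]
tape_roll [([404, 255], 0.83), ([305, 241], 0.27)]
white_pot [([337, 158], 0.96)]
jar_black [([437, 179], 0.9)]
mark [([409, 190], 0.69), ([395, 227], 0.68), ([376, 198], 0.5)]
grind_gauge [([446, 241], 0.78)]
phone [([180, 250], 0.81)]
```

View pics/scene0.png

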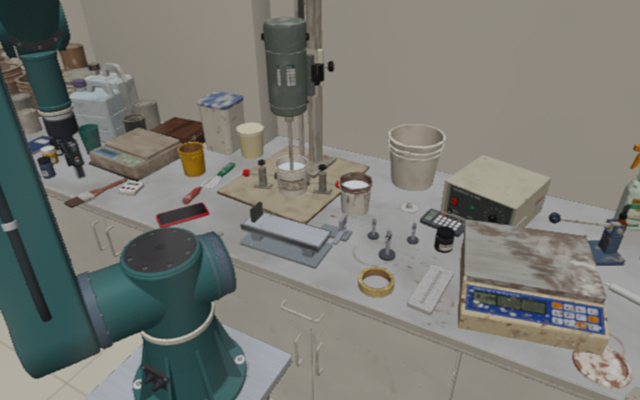

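View pics/top0.png

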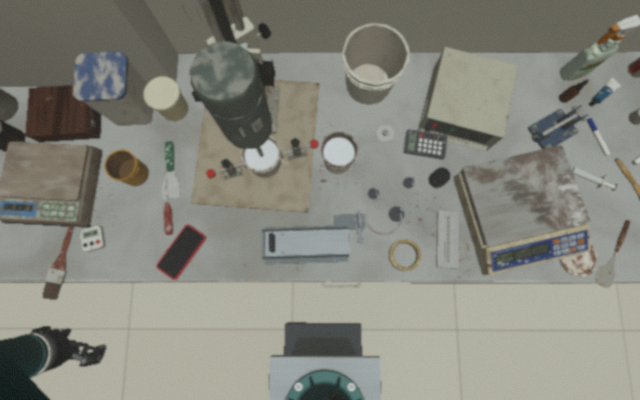

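The scene view shows the stand at about (285,240) with the panel on it, the catch at (343,228), and three posts at (387,247), (374,230) and (413,235). In the top view those posts are at (396,213), (373,193) and (408,182). The first one is the largest and nearest, so it is the mark. Next I'll back-project and zoom in.

```bash
cat > h.py <<'E'
import numpy as np, cv2
from scipy.spatial.transform import Rotation as R
from cell import read_state, optics, robot, spotter
def rot(p):
    r=np.array(p["rotation"]); return R.from_quat(r).as_matrix() if r.size==4 else r
def ray(p,px,z):
    d=rot(p)@np.linalg.inv(p["intrinsics"])@np.array([px[0],px[1],1.]); o=np.array(p["origin"])
    return o+d*(z-o[2])/d[2]
def proj(p,X):
    c=rot(p).T@(np.array(X)-p["origin"]); u=p["intrinsics"]@c; return u[:2]/u[2]
E
python3 - <<'E'
from h import *
Z=dict(catch_grip=.098,panel_end=.07,panel_grip=.096,mark_tip=.07,stand=0,panel=.06,mark=0,tape_roll=0,jar_black=0,grind_gauge=0)
for n in ["scene","top"]:
    p=optics.snapshot(n)
    for t,z in Z.items():
        print(n,t,[(np.round(ray(p,d["pixel"],z)[:2],3).tolist(),round(float(d["conf"]),2)) for d in spotter.tip_of(p,t)[:4]])
    c=p["color"][:,:,::-1]
    c=c[200:280,230:360+60] if n=="top" else c[185:305,230:430]
    f=4
    cv2.imwrite(f"pics/{n}1.png",cv2.resize(c,None,fx=f,fy=f,interpolation=cv2.INTER_CUBIC))
E
```

```text
scene catch_grip [([0.53, -0.088], 0.68)]
scene panel_end [([0.459, -0.067], 0.74)]
scene panel_grip [([0.461, 0.153], 0.66)]
scene mark_tip [([0.54, -0.213], 0.81), ([0.571, -0.161], 0.57), ([0.601, -0.276], 0.48)]
scene stand [([0.466, 0.058], 0.72)]
scene panel [([0.476, 0.066], 0.74)]
scene mark [([0.536, -0.209], 0.82), ([0.611, -0.16], 0.67), ([0.651, -0.259], 0.65)]
scene tape_roll [([0.432, -0.242], 0.9), ([0.531, 0.112], 0.42), ([0.653, -0.352], 0.27)]
scene jar_black [([0.661, -0.352], 0.63)]
scene grind_gauge [([0.491, -0.364], 0.73)]
top catch_grip [([0.544, -0.105], 0.76)]
top panel_end [([0.482, -0.065], 0.98)]
top panel_grip [([0.477, 0.151], 0.58)]
top mark_tip [([0.617, -0.152], 0.66), ([0.637, -0.256], 0.59), ([0.524, -0.226], 0.49)]
top stand [([0.482, 0.065], 0.98)]
top panel [([0.473, 0.045], 0.82)]
top mark [([0.537, -0.212], 0.74), ([0.643, -0.259], 0.57), ([0.615, -0.16], 0.46)]
top tape_roll [([0.43, -0.238], 0.65), ([0.556, -0.111], 0.33)]
top jar_black [([0.673, -0.354], 0.57), ([0.491, 0.049], 0.44)]
top grind_gauge [([0.49, -0.371], 0.74), ([0.461, 0.435], 0.23)]
```

View pics/top1.png

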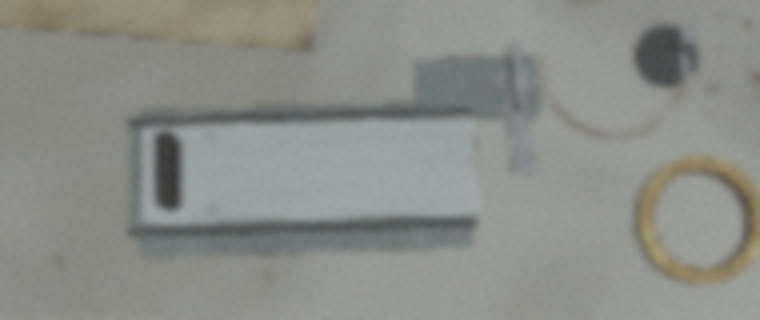

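View pics/scene1.png

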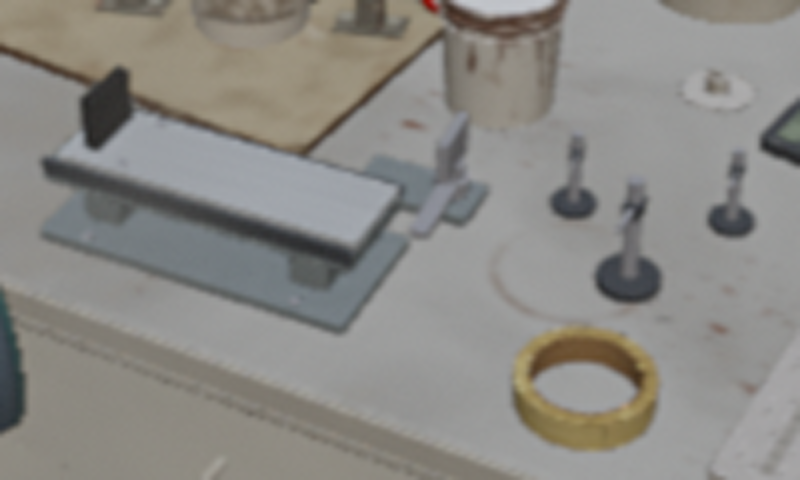

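Run:
```python
from h import *
p=optics.snapshot("top")
c=[ray(p,(230+u/4,200+v/4),.066)[:2] for u,v in [(130,120),(132,234),(475,222),(475,110)]]
c=np.array(c);print(c.round(4), [np.linalg.norm(c[i]-c[(i+1)%4]).round(4) for i in range(4)])
d=c[3]+c[2]-c[0]-c[1]; yaw=np.arctan2(d[0],-d[1]); print("centre",c.mean(0),"yaw",yaw)
Rz=R.from_euler('z',yaw).as_matrix()[:2,:2]
print("catch",c.mean(0)+Rz@[.058,-.155])
print("grip",ray(p,(230+168/4,200+172/4),.116))
print("end",ray(p,(230+475/4,200+165/4),.07))
f=ray(p,(230+663/4,200+55/4),.003)[:2]; print("foot",f,"tip",f+Rz@[-.03,0])
q=R.from_quat(read_state()["eef_rot"]).as_matrix(); print(q.round(3))
s=np.array(read_state()["position"]);print(s)
```

```text
[[ 0.5084  0.1796]
 [ 0.4266  0.1758]
 [ 0.4354 -0.069 ]
 [ 0.5158 -0.0702]] [np.float64(0.0819), np.float64(0.245), np.float64(0.0804), np.float64(0.2499)]
centre [0.47155237 0.05404697] yaw 0.032791682458183355
catch [ 0.53460299 -0.09896813]
grip [0.46620316 0.14504    0.116     ]
end [ 0.47565656 -0.06932651  0.07      ]
foot [ 0.56679261 -0.21992861] tip [ 0.53680874 -0.22091219]
[[-0.925  0.38  -0.   ]
 [ 0.38   0.925 -0.   ]
 [ 0.    -0.    -1.   ]]
[0.22796611 0.55494628 0.23126216]
```

```bash
python3 -m creep '{"motion":[[[13,-28,5],[0,0,-0.95],8],[[13,-28,5],[0,0,-0.95],8],[[13,-28,5],[0,0,-0.95],8],[[13,-28,5],[0,0,-0.95],8],[[13,-28,5],[0,0,-0.95],8],[[13,-28,5],[0,0,-0.95],8],[[13,-28,5],[0,0,-0.95],8],[[13,-28,5],[0,0,-0.95],8]]}'
python3 -m creep '{"motion":[[[13,-28,5],[0,0,-0.95],8],[[13,-28,5],[0,0,-0.95],8],[[13,-28,5],[0,0,-0.95],8],[[13,-28,5],[0,0,-0.95],8],[[13,-28,5],[0,0,-0.95],8],[[13,-28,5],[0,0,-0.95],8],[[13,-28,5],[0,0,-0.95],8],[[13,-28,5],[0,0,-0.95],8]]}'
python3 -m creep '{"motion":[[[4,-14,-5],[0,0,-0.82],6],[[4,-14,-5],[0,0,-0.82],6],[[4,-14,-5],[0,0,-0.82],6],[[4,-14,-5],[0,0,-0.82],6],[[4,-14,-5],[0,0,-0.82],6],[[4,-14,-5],[0,0,-0.82],6],[[4,-14,-5],[0,0,-0.82],6]]}'
python3 - <<'E'
from h import *
s=read_state(); print(s["qpos"],s["position"],s["ft_force"]);q=R.from_quat(s["eef_rot"]).as_matrix(); print(q.round(3))
p=optics.snapshot("wrist"); print(p["origin"],rot(p).round(3))
cv2.imwrite("pics/w1.png",p["color"][:,:,::-1])
Z=dict(catch_grip=.098,panel_end=.07,panel_grip=.096,mark_tip=.07,mark=0,tape_roll=0)
for t,z in Z.items():
    print(t,[(np.round(d["pixel"]).tolist(),np.round(ray(p,d["pixel"],z)[:2],4).tolist(),round(float(d["conf"]),2)) for d in spotter.tip_of(p,t)[:4]])
E
```

```text
time_s: 3.12
position: [0.3593, 0.2717, 0.2822]
eef_rot: [0.624, 0.781, 0.0, 0.001]
ft_force: [0.6, -0.0, -0.4]
gripper_width: 0.0801
gripper_force: 0.0
time_s: 3.78
position: [0.4901, -0.0092, 0.3323]
eef_rot: [0.912, 0.409, 0.001, 0.001]
ft_force: [0.6, 0.8, 0.4]
gripper_width: 0.0802
gripper_force: 0.0
time_s: 4.37
position: [0.5279, -0.1459, 0.2807]
eef_rot: [1.0, 0.012, -0.0, -0.0]
ft_force: [-1.0, 0.5, 0.4]
gripper_width: 0.0603
gripper_force: 0.0
[-3.95895217e-01  2.41614234e-01  1.55498584e+00  1.67726304e-04
  1.34598584e+00  1.15099833e+00] [ 0.52788909 -0.14589602  0.28071921] [-1.03492427  0.48753524  0.41176407]
[[ 1.     0.024 -0.001]
 [ 0.024 -1.     0.001]
 [-0.001 -0.001 -1.   ]]
[ 0.60537389 -0.14402209  0.42216318] [[ 0.022 -0.952 -0.305]
 [-1.    -0.021 -0.007]
 [ 0.     0.305 -0.952]]
catch_grip [([268.0, 173.0], [0.5348, -0.094], 0.89)]
panel_end [([254.0, 216.0], [0.4777, -0.0724], 0.89)]
panel_grip []
mark_tip [([389.0, 171.0], [0.5333, -0.2219], 0.9), ([435.0, 65.0], [0.6414, -0.2588], 0.82), ([333.0, 98.0], [0.6079, -0.1577], 0.68)]
mark [([423.0, 71.0], [0.6421, -0.2679], 0.83), ([380.0, 157.0], [0.5374, -0.2236], 0.71), ([326.0, 94.0], [0.6128, -0.1517], 0.65), ([389.0, 170.0], [0.5213, -0.2377], 0.31)]
tape_roll []
```

View pics/w1.png

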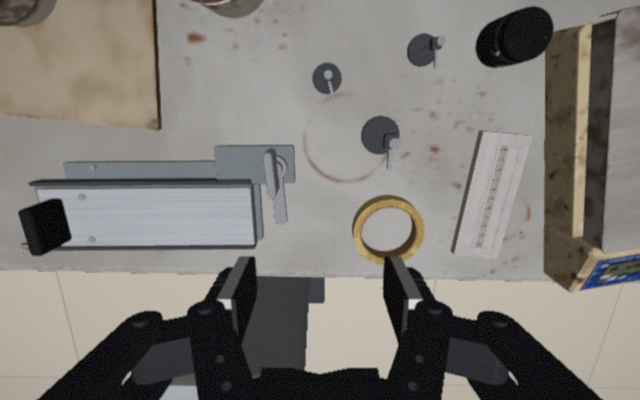

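The wrist view shows the catch wing at (269,171) and its bar ending at (280,220). The panel end is at (254,215), and the mark's blade tip at (389,170). The two smaller posts are decoys. All of it agrees with the stand fit, so I'll descend on the wing.

```bash
python3 -m creep '{"motion":[[[0.7,4.0,-3],[0,0,0.07],4],[[0.7,5.0,-6],[0,0,0.07],4],[[0.7,5.0,-10],[0,0,0.07],4],[[0.7,5.0,-13],[0,0,0.07],4],[[0.7,5.0,-16],[0,0,0.07],4],[[0.7,5.0,-18.5],[0,0,0.07],4],[[0.7,5.0,-19.8],[0,0,0.07],4],[[0.7,5.0,-19.8],[0,0,0.07],4]]}' 40
python3 - <<'E'
from h import *
p=optics.snapshot("wrist")
cv2.imwrite("pics/w2.png",p["color"][:,:,::-1])
E
```

```text
time_s: 5.38
position: [0.5326, -0.0941, 0.0803]
eef_rot: [0.999, 0.052, -0.003, -0.001]
ft_force: [-0.9, 0.1, 0.6]
gripper_width: 0.0401
gripper_force: 0.0
```

View pics/w2.png

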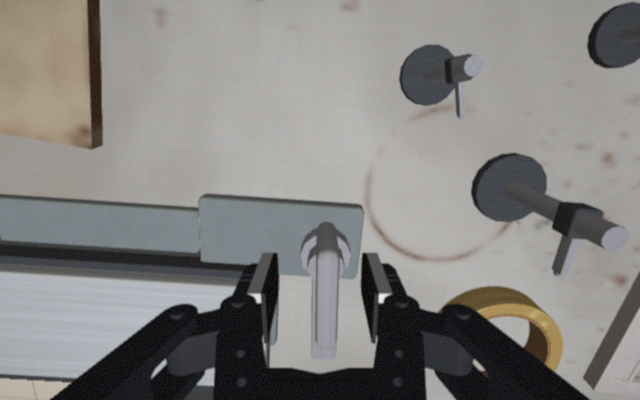

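The blade sits between the pads (columns 265 to 372, wing at about 325) and lines up with the tool. I'll check the axis from the hub ring at about (325,252).

Run:
```python
from h import *
p=optics.snapshot("wrist")
for z in (.0625,.0725,.079): print(ray(p,(325,252),z))
print("wing top far end",ray(p,(326,226),.115))
print(read_state()["position"], proj(p,[.535,-.096,.098]))
```

```text
[ 0.53334483 -0.09749835  0.0625    ]
[ 0.53819276 -0.09681998  0.0725    ]
[ 0.54134392 -0.09637904  0.079     ]
wing top far end [ 0.56897512 -0.09320358  0.115     ]
[ 0.53503395 -0.09492154  0.08329258] [323.27789653 284.27769552]
```

```bash
python3 -m creep '{"motion":[[[0.3,-0.1,-0.2],[0,0,0],4],[[0.3,-0.1,-0.2],[0,0,0],0],[[0.3,-0.1,-0.2],[0,0,0],0],[[0.3,-0.1,-0.2],[0,0,0],0],[[0.3,-0.1,-0.2],[0,0,0],0],[[0.3,-0.1,-0.2],[0,0,0],0],[[0.3,-0.1,-0.2],[0,0,0],0]]}' 60
python3 -m creep '{"motion":[[[0,0,0],[0,0,0.1],0],[[0,0,0],[0,0,0.2],0],[[0,0,0],[0,0,0.3],0],[[0,0,0],[0,0,0.4],0],[[0,0,0],[0,0,0.5],0],[[0,0,0],[0,0,0.6],0],[[0,0,0],[0,0,0.7],0],[[0,0,0],[0,0,0.75],0]]}'
```

```text
time_s: 6.07
position: [0.5393, -0.0963, 0.0827]
eef_rot: [0.999, 0.051, 0.001, 0.0]
ft_force: [-0.0, 0.7, 5.9]
gripper_width: 0.0125
gripper_force: 58.6
time_s: 6.73
position: [0.538, -0.094, 0.0826]
eef_rot: [0.91, 0.415, 0.001, -0.001]
ft_force: [-1.8, 9.2, 9.9]
gripper_width: 0.0121
gripper_force: 59.5
```

```bash
python3 -m creep '{"motion":[[[0,0,0.1],[0,0,0.1],0],[[0,0,0.1],[0,0,0.2],0],[[0,0,0.1],[0,0,0.3],0],[[0,0,0.1],[0,0,0.4],0],[[0,0,0.1],[0,0,0.5],0],[[0,0,0.1],[0,0,0.6],0],[[0,0,0.1],[0,0,0.7],0],[[0,0,0.1],[0,0,0.75],0]]}'
python3 - <<'E'
from h import *
p=optics.snapshot("wrist")
cv2.imwrite("pics/w3.png",p["color"][:,:,::-1])
p=optics.snapshot("top")
cv2.imwrite("pics/t3.png",cv2.resize(p["color"][200:280,230:420,::-1],None,fx=4,fy=4))
print([(ray(p,d["pixel"],.07),d["conf"]) for d in spotter.tip_of(p,"panel_end")[:1]])
E
```

```text
time_s: 7.4
position: [0.5354, -0.0931, 0.0827]
eef_rot: [0.695, 0.719, 0.0, -0.003]
ft_force: [-4.4, 10.3, 8.6]
gripper_width: 0.0121
gripper_force: 60.4
[(array([ 0.48009341, -0.06380508,  0.07      ]), 0.86)]
```

View pics/w3.png

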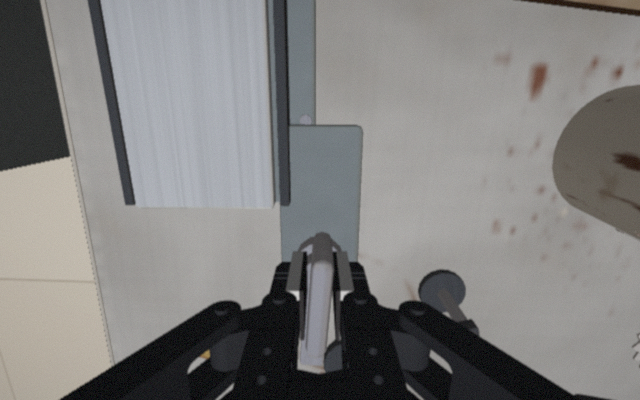

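The bar now points along the slide, clear of the panel, and the panel has not moved. I'll release, rise and go to the black grip.

```bash
python3 -m creep '{"motion":[[[0,0,0],[0,0,0],4],[[0,0,0],[0,0,0],4],[[0,0,0],[0,0,0],4],[[0,0,2],[0,0,0],4],[[0,0,6],[0,0,0],4],[[0,0,10],[0,0,0],4],[[0,1,14],[0,0,-0.1],4],[[0,3,16],[0,0,-0.2],4]]}'
python3 -m creep '{"motion":[[[-1,3,0],[0,0,-0.1],5],[[-2,6,0],[0,0,-0.2],5],[[-3,9,0],[0,0,-0.3],5],[[-4,12,0],[0,0,-0.42],5],[[-5,15,0],[0,0,-0.54],5],[[-6,18,0],[0,0,-0.66],5],[[-6,20,0],[0,0,-0.78],5],[[-6,20,0],[0,0,-0.9],5]]}'
python3 -m creep '{"motion":[[[0,0,0],[0,0,-0.12],5],[[0,0,0],[0,0,-0.24],5],[[0,0,0],[0,0,-0.36],5],[[0,0,0],[0,0,-0.47],5],[[0,0,0],[0,0,-0.47],5]]}'
python3 - <<'E'
from h import *
s=read_state(); print(s["qpos"].round(2) if hasattr(s["qpos"],'round') else s["qpos"],s["position"],s["ft_force"]);q=R.from_quat(s["eef_rot"]).as_matrix(); print(q.round(3))
p=optics.snapshot("wrist")
cv2.imwrite("pics/w4.png",p["color"][:,:,::-1])
for t,z in dict(panel_grip=.096,panel_end=.07,catch_grip=.098,mark_tip=.07).items():
    print(t,[(np.round(d["pixel"]).tolist(),np.round(ray(p,d["pixel"],z)[:2],4).tolist(),round(float(d["conf"]),2)) for d in spotter.tip_of(p,t)[:4]])
for d in spotter.masks_of(p,"panel_grip")[:1]: print(d["extent"],d["conf"])
E
```

```text
time_s: 8.22
position: [0.5409, -0.0683, 0.2477]
eef_rot: [0.766, 0.642, 0.002, 0.004]
ft_force: [1.5, 0.2, 0.2]
gripper_width: 0.0399
gripper_force: 0.0
time_s: 8.88
position: [0.4776, 0.1372, 0.2427]
eef_rot: [0.969, 0.247, 0.001, -0.001]
ft_force: [-0.3, -1.0, 0.1]
gripper_width: 0.0502
gripper_force: 0.0
time_s: 9.3
position: [0.4784, 0.1338, 0.2425]
eef_rot: [1.0, 0.014, 0.0, 0.0]
ft_force: [-0.4, -1.5, -0.3]
gripper_width: 0.0499
gripper_force: 0.0
[ 0.13  0.2   1.71 -0.    1.23  1.68] [0.47837902 0.13377916 0.24253727] [-0.37367227 -1.54173015 -0.33667312]
[[ 1.     0.028  0.001]
 [ 0.028 -1.    -0.   ]
 [ 0.001  0.    -1.   ]]
panel_grip [([300.0, 198.0], [0.47, 0.1517], 0.67), ([621.0, 205.0], [0.4717, -0.1458], 0.24)]
panel_end [([523.0, 188.0], [0.4785, -0.069], 0.77)]
catch_grip [([585.0, 133.0], [0.5358, -0.0936], 0.88), ([71.0, 186.0], [0.4767, 0.3582], 0.27)]
mark_tip [([635.0, 51.0], [0.605, -0.1404], 0.81)]
[280.2, 154.6, 526.4, 234.7] 0.61
```

View pics/w4.png

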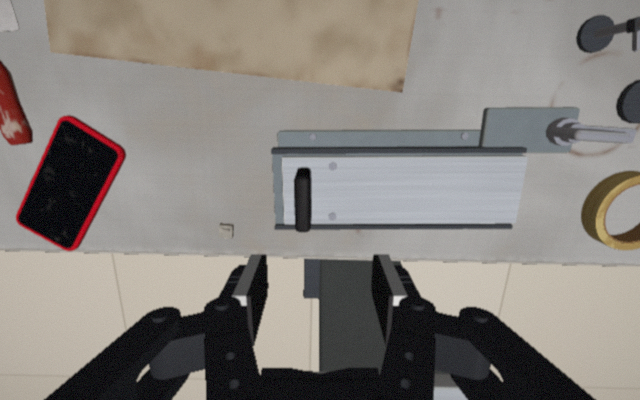

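The grip is at (303,199), about (0.470, 0.152) in the world. The bed lies level in this picture, so the tool yaw is aligned with it. Now I'll descend and close.

```bash
python3 -m creep '{"motion":[[[-0.8,1.8,-4],[0,0,0],5],[[-0.8,1.8,-8],[0,0,0],5],[[-0.8,1.8,-11],[0,0,0],5],[[-0.8,1.8,-13.5],[0,0,0],5],[[-0.8,1.8,-15.3],[0,0,0],5],[[-0.8,1.8,-16.2],[0,0,0],5],[[-0.8,1.8,-16.2],[0,0,0],5]]}'
python3 - <<'E'
from h import *
s=read_state(); print(s["position"])
p=optics.snapshot("wrist")
cv2.imwrite("pics/w5.png",p["color"][:,:,::-1])
E
```

```text
time_s: 10.18
position: [0.4687, 0.1517, 0.0785]
eef_rot: [1.0, 0.016, -0.002, 0.0]
ft_force: [-0.5, -0.4, 1.1]
gripper_width: 0.0499
gripper_force: 0.0
[0.46865499 0.15168252 0.07854848]
```

View pics/w5.png

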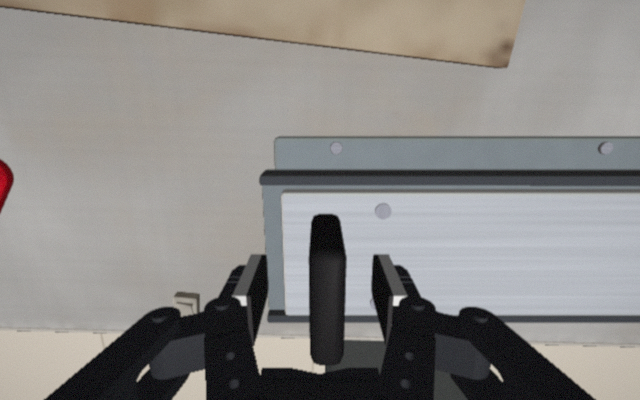

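The grip is between the pads, about 2 mm off-centre (column 327 against 320). I'll correct that and close.

```bash
python3 -m creep '{"motion":[[[0,-0.2,0],[0,0,0],4],[[0,-0.2,0],[0,0,0],2.5],[[0,-0.2,0],[0,0,0],1],[[0,-0.2,0],[0,0,0],0],[[0,-0.2,0],[0,0,0],0],[[0,-0.2,0],[0,0,0],0],[[0,-0.2,0],[0,0,0],0],[[0,-0.2,0],[0,0,0],0]]}' 60
python3 -m creep '{"motion":[[[0.01,-0.5,0],[0,0,0],0],[[0.05,-1.5,0],[0,0,0],0],[[0.09,-3,0],[0,0,0],0],[[0.13,-4.5,0],[0,0,0],0],[[0.17,-6,0],[0,0,0],0],[[0.2,-7,0],[0,0,0],0],[[0.23,-8,0],[0,0,0],0],[[0.23,-8,0],[0,0,0],0]]}'
python3 - <<'E'
from h import *
s=read_state(); print(s["position"],s["ft_force"],s["moment"],s["gripper_force"])
p=optics.snapshot("wrist")
cv2.imwrite("pics/w6.png",p["color"][:,:,::-1])
for n in ("wrist","top","scene"):
  p=optics.snapshot(n)
  for t,z in dict(panel_grip=.096,panel_end=.07,catch_grip=.098,mark_tip=.07).items():
    print(n,t,[(np.round(d["pixel"]).tolist(),np.round(ray(p,d["pixel"],z)[:2],4).tolist(),round(float(d["conf"]),2)) for d in spotter.tip_of(p,t)[:4]])
E
```

```text
time_s: 10.9
position: [0.4712, 0.15, 0.0817]
eef_rot: [1.0, 0.016, 0.001, -0.0]
ft_force: [-0.9, -0.6, 5.9]
gripper_width: 0.0132
gripper_force: 59.6
time_s: 11.57
position: [0.4738, 0.0686, 0.0817]
eef_rot: [1.0, 0.015, 0.002, 0.0]
ft_force: [-0.4, -4.9, 8.3]
gripper_width: 0.0132
gripper_force: 60.0
[0.47375214 0.06863429 0.08165317] [-0.37045149 -4.9459812   8.26264006] [-0.58607947  0.1094149  -0.03281107] 60.00534117221832
wrist panel_grip [([319.0, 288.0], [0.4719, 0.0687], 0.64)]
wrist panel_end []
wrist catch_grip [([317.0, 289.0], [0.4726, 0.0698], 0.41)]
wrist mark_tip []
top panel_grip [([300.0, 241.0], [0.4732, 0.068], 0.74)]
top panel_end [([375.0, 239.0], [0.4825, -0.1449], 0.94)]
top catch_grip [([304.0, 242.0], [0.4696, 0.0566], 0.58), ([360.0, 217.0], [0.5415, -0.0992], 0.45)]
top mark_tip [([381.0, 195.0], [0.6106, -0.1654], 0.64), ([401.0, 222.0], [0.5328, -0.2208], 0.59), ([411.0, 185.0], [0.641, -0.2542], 0.46)]
scene panel_grip [([277.0, 219.0], [0.4592, 0.0756], 0.74)]
scene panel_end [([349.0, 246.0], [0.4744, -0.1411], 0.7)]
scene catch_grip [([343.0, 220.0], [0.5405, -0.0905], 0.83), ([282.0, 218.0], [0.4688, 0.0679], 0.35), ([355.0, 210.0], [0.5986, -0.1003], 0.32)]
scene mark_tip [([383.0, 242.0], [0.5312, -0.2151], 0.81), ([371.0, 227.0], [0.5811, -0.1579], 0.67), ([409.0, 233.0], [0.603, -0.2633], 0.67)]
```

View pics/w6.png

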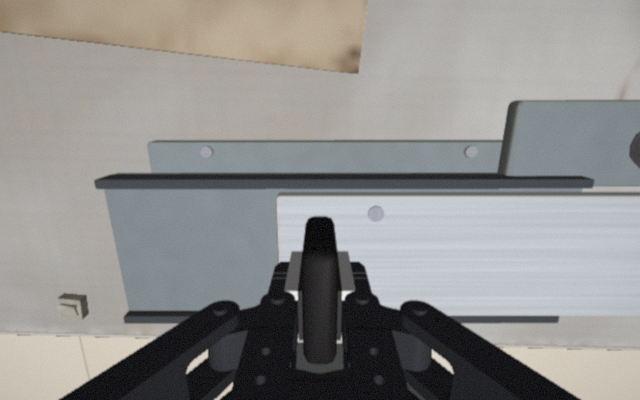

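Panel is gripped and sliding straight, still flat between the lips (its edge at (280,195) is parallel to the bed). I'll slide on, short of the mark, and measure.

```bash
python3 -m creep '{"motion":[[[0.02,-0.7,0],[0,0,0],0],[[0.05,-1.7,0],[0,0,0],0],[[0.09,-3,0],[0,0,0],0],[[0.13,-4.3,0],[0,0,0],0],[[0.16,-5.4,0],[0,0,0],0],[[0.18,-6.2,0],[0,0,0],0],[[0.18,-6.6,0],[0,0,0],0],[[0.18,-6.6,0],[0,0,0],0]]}' 80
python3 - <<'E'
from h import *
s=read_state(); print(s["position"],s["eef_rot"],s["ft_force"],s["moment"],s["gripper_force"])
crops=[]
for n,(r,c) in dict(top=(185,340),scene=(205,325)).items():
  p=optics.snapshot(n)
  crops.append(cv2.resize(p["color"][r:r+75,c:c+100,::-1],None,fx=4,fy=4,interpolation=cv2.INTER_CUBIC))
  for t,z in dict(panel_grip=.096,panel_end=.07,mark_tip=.07).items():
    print(n,t,[(np.round(d["pixel"],1).tolist(),np.round(ray(p,d["pixel"],z)[:2],4).tolist(),round(float(d["conf"]),2)) for d in spotter.tip_of(p,t)[:3]])
cv2.imwrite("pics/m7.png",np.hstack(crops))
E
```

```text
time_s: 13.03
position: [0.4755, 0.0034, 0.0817]
eef_rot: [1.0, 0.015, 0.002, -0.0]
ft_force: [-1.0, 0.5, 8.7]
gripper_width: 0.0129
gripper_force: 78.6
[0.47549521 0.00340277 0.08168488] [ 9.99881228e-01  1.53241599e-02  1.63713919e-03 -1.39169361e-04] [-1.04314933  0.46278336  8.68976784] [ 0.08131358  0.09001654 -0.07637871] 78.55372667312622
top panel_grip [([321.0, 242.1], [0.4707, 0.0102], 0.89)]
top panel_end [([397.4, 238.0], [0.4851, -0.2088], 0.91), ([403.9, 255.7], [0.4348, -0.2253], 0.46)]
top mark_tip [([379.1, 194.4], [0.613, -0.1602], 0.64), ([400.4, 221.2], [0.5337, -0.2193], 0.57), ([410.7, 184.1], [0.644, -0.2541], 0.5)]
scene panel_grip [([300.8, 222.0], [0.4778, 0.0102], 0.62), ([383.5, 243.3], [0.4942, -0.2287], 0.27)]
scene panel_end [([374.7, 254.7], [0.4707, -0.2154], 0.68)]
scene mark_tip [([385.6, 240.9], [0.5386, -0.2188], 0.64), ([411.9, 232.3], [0.6085, -0.2688], 0.61), ([374.3, 225.3], [0.5914, -0.1639], 0.47)]
```

View pics/m7.png

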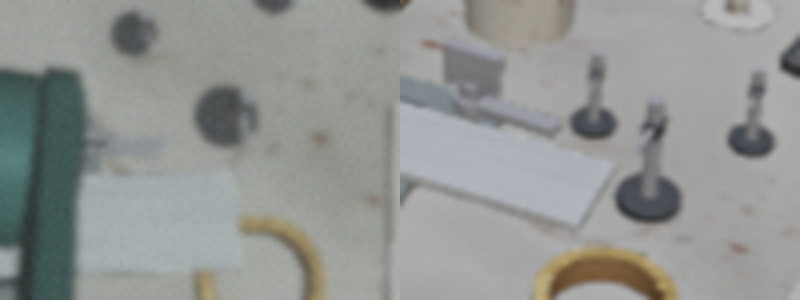

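The panel end is short of the tip by about 8 to 10 mm. I'll go on 8 mm, then check on an averaged enlargement.

```bash
python3 -m creep '{"motion":[[[0.01,-0.3,0],[0,0,0],0],[[0.02,-0.6,0],[0,0,0],0],[[0.02,-0.8,0],[0,0,0],0],[[0.02,-0.8,0],[0,0,0],0],[[0.02,-0.8,0],[0,0,0],0],[[0.02,-0.8,0],[0,0,0],0]]}'
python3 - <<'E'
from h import *
s=read_state(); print(s["position"],s["ft_force"],s["gripper_force"])
yaw=.029; xs=np.array([np.cos(yaw),np.sin(yaw),0]); ys=np.array([-np.sin(yaw),np.cos(yaw),0])
end=np.array([s["position"][0],s["position"][1],.07])-.218*ys
crops=[]
for n,(r,c) in dict(top=(205,375),scene=(220,350)).items():
  acc=0; T=[];E=[]
  for i in range(6):
    p=optics.snapshot(n); acc=acc+p["color"].astype(float)
    for d in spotter.tip_of(p,"mark_tip"):
      w=ray(p,d["pixel"],.07)
      if abs(w[1]+.22)<.02 and abs(w[0]-.535)<.02: T.append(w)
    e=spotter.tip_of(p,"panel_end")
    if e: E.append(ray(p,e[0]["pixel"],.07))
  T=np.mean(T,0);E=np.mean(E,0); print(n,"tip",T,"end",E,"kin end",end,"along-slide end-tip: cam",(E-T)@ys,"kin",(end-T)@ys)
  A=cv2.resize((acc/6).astype(np.uint8)[r:r+55,c:c+48,::-1],None,fx=8,fy=8,interpolation=cv2.INTER_CUBIC)
  a=[proj(p,end+x*xs) for x in (-.035,.053)]
  print(a)
  a=[tuple(int(v) for v in (np.array(q)-[c,r]+.5)*8) for q in a]
  cv2.line(A,a[0],a[1],(0,0,255),1); crops.append(A)
cv2.imwrite("pics/m8.png",np.hstack(crops))
E
```

```text
time_s: 13.93
position: [0.4756, -0.0036, 0.0817]
eef_rot: [1.0, 0.016, 0.002, -0.0]
ft_force: [-0.1, 5.0, 8.2]
gripper_width: 0.0132
gripper_force: 78.7
[ 0.47555013 -0.00359547  0.08168172] [-0.06909901  5.03327239  8.22870028] 78.69028329849243
top tip [ 0.53410336 -0.22541709  0.07      ] end [ 0.48596034 -0.21554608  0.07      ] kin end [ 0.48187125 -0.22150381  0.07      ] along-slide end-tip: cam 0.011262820607505003 kin 0.005426162628496244
[array([402.757762  , 251.40978275]), array([400.59988723, 220.80911743])]
scene tip [ 0.5319412  -0.21560697  0.07      ] end [ 0.48628508 -0.19705459  0.07      ] kin end [ 0.48187125 -0.22150381  0.07      ] along-slide end-tip: cam 0.01986842523822539 kin -0.004442527846590039
[array([373.68758117, 260.79415457]), array([385.48378387, 241.76855053])]
```

View pics/m8.png

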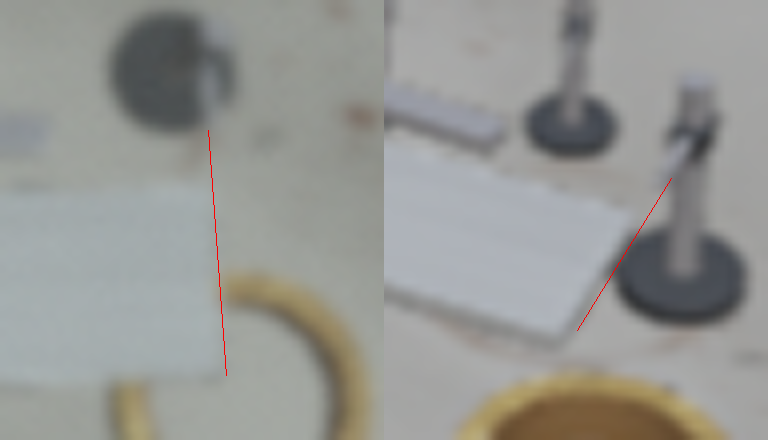

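In the top crop the panel's end edge, extended, meets the blade tip at about (209,128). In the scene crop it passes about 1 px (around 2 mm) short of the tip at (662,180). Both are well within 6 mm. The panel is held level with light downward pressure, so I'm handing in.

```bash
python3 -c "
from cell import robot
print(robot.finish_job())"
```

```text
the job is handed in; nothing more can be done
None
```

I turned the catch clear (about 1.57 rad), slid the panel out flat until its end was within about 2 mm of the pointer tip by camera, and handed the job in at about 14 s with its grip still held; no verdict came back.

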